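# Slide the glued frame up onto the curing board

### The arm

A 6-joint arm with a two-finger parallel gripper is mounted at the origin on the work surface. World frame = base frame: x ahead of the robot, y to its left, z up, the work surface at z = 0. Lengths are in m, angles in rad, forces in N, time in s.
With the tool pointing down it reaches from about 0.35 to 0.775 m from the base axis. Payload 7.3 kg.
Tool frame: the origin (TCP) lies at the very end of the fingers, on their centre line; the grasp point (between the pads) lies 19 mm behind it; x points along the fingers, y is the direction in which the jaws open and shut, and the axes are right-handed (so a half turn about x gives the same grasp; the last joint's range is limited). The gripper opens to 92 mm and grips with 3 to 60 N. Pads are 19 mm wide; open, the fingers measure 130 mm over their backs; the gripper's body (75 mm by 190 mm) begins 47 mm behind the grasp point.
Start: joints at [1.018, 0.342, 1.524, -0, 1.275, -0.146], TCP at [0.208, 0.482, 0.227] pointing down, gripper open.
Joint ranges: [-2.53, 2.53], [-0.77, 2.02], [0.04, 2.7], [-1, 4.14], [0.28, 2.66], [-3.11, 3.11]. Speed limits (rad/s): [2.57, 2.57, 3.14, 3.14, 3.14, 3.14].

### API

Orientations are given as [roll, pitch, yaw] about the fixed x, y, z axes, in that order (R = Rz(yaw) Ry(pitch) Rx(roll)).
In Python, from cell import robot gives the robot as it stands.
- The arm moves only by the tool play_rows, never from a script. Its argument "moves" is a list that holds one entry, the list of rows, each a list of 5 numbers: the shift along the tool's x, y, z in m, then the turn about the tool's x in degrees, then the opening, from -1 (shut) to 1 (fully open), so that 0 is half open. A call has exactly 10 rows; each row shifts and turns the pose as measured when the row begins, along the tool's axes as they then stand; what a row does not reach is not made up. A row lasts 1/10 s, in which the tool goes at most 50 mm and 8.59 degrees, less where a joint would pass 70% of its speed; a pose out of reach is approached as far as the arm can. A call with a gripper value outside its range is refused whole. The fingers move at their own pace and stop on an object; "grip_force" is the grip in N (left out, the last holds). Time passes only in rows, so rows that do not move let the fingers close, or fill a call up. It gives the time, the measured TCP pose, the force and the opening at its end, in the units of the state.
- robot.observe(): the state, without advancing time (a new reading comes with each control period).
- robot.read_camera(name): name is "side" or "top"; returns the picture (420x560x3 uint8, red, green, blue); there is no depth.
- robot.get_calibration(name): a dict with "mtx" (3x3 intrinsics, pixels), "view" (4x4, takes a point from world to camera coordinates). Camera axes: x right, y up, looking along -z (the intrinsics and any distortion apply to the point x, -y, -z); pixel columns grow to the right and rows downward; lengths in m; the calibration is good to about 2 mm. A picture is of the moment at which its call begins. get_calibration takes no time and is no camera call.
- robot.hand_in(): hands the job in, once; it reports no verdict.
Trained networks look in the newest picture that a camera, given by its name, has taken for a name from the list of things; names that differ only in an ending like _2 or _b are one class to them, and where a whole thing is asked for, a point or a joint stands for the part that bears it (a point fixed in the world has none). Each returns a list of dicts, best first, with "score" (0 to 1); they miss things now and then, are a little off and sometimes report something else, mostly with a low value. They report only what shows in the picture. A call takes as long as a camera call. They do not tell look-alikes from the thing itself.
- robot.spot_in(camera, label): "point" ([column, row] in pixels, amid what is visible of it).
The state is a dict: "time": time; "qpos": joint angles; "qvel": joint speeds; "joint_efforts": joint torques, N m; "tool_pos": TCP position; "tool_rot": TCP orientation; "contact_force": force on the tool from outside, world axes, zero at the start; "torque": the same for the moment, N m; "opening": finger opening in m.
Only numpy, scipy, OpenCV 4.12 (cv2) and the standard library are available. Lean on these libraries where they do the work, as an engineer would, in place of code of your own. Each camera call takes 0.05 s, during which the arm holds its last target.

### The job

The small square picture frame at the foot of the ramp has just been glued, so do not lift it: push it along the bench and up the ramp of the curing board until it lies wholly on the board's flat top, flat and roughly square to the board. Leave the round frame beside it where it is.

Things in the scene. Friction and masses are not known exactly. Their poses are not given: they have to be found in the camera images.
- square_frame: Small empty square picture frame, black moulding with thin gilt inner edge, lying flat: 96 x 96 mm outside, 20 mm high, rails 24 mm wide round a 48 mm square opening, about 0.22 kg. Origin: centre of its underside; x, y along its sides, z up. Starts about 80 mm before the ramp's foot, 70 mm to one side of its middle, up to 12 degrees off square to the board.
- board: Fixed wooden curing board, 290 mm wide (y -145 to 145). Along its x: brown wooden ramp, 0 to 90 mm, rising evenly from bench level to 13 mm (about 8 degrees); flat paler plywood top, 90 to 240 mm, 13 mm high; stop strip, 240 to 255 mm, 14 mm above the flat top. Origin: on the bench surface, middle of the ramp's foot; x points level up the ramp, y across it, z up.
- round_frame: Small round frame, a black ring with a thin gilt inner edge, 96 mm across, with a 54 mm opening, 20 mm high, about 0.2 kg, lying flat beside the square frame in the other lane; a bystander, to be left alone. Origin: centre of its underside, z up.
There are look-alikes about, which are no part of the job. What is shaped like the square_frame but blue or orange is not meant.

How it is judged:
On the way:
1. the square frame rides on the ramp, its centre over the slope (x of square_frame in the frame of board between 0.015 and 0.09 m and z of square_frame in the frame of board below 0.022 m and contact force between square_frame and board above 0.2 N), for 0.1 s.
At the end, for the whole second after the job is handed in: The square frame rests flat on the board's flat top, all of its outline on it (an overhang of 5 mm is allowed), within 15 degrees of square to the board, at rest; the round frame is within 15 mm of where it began (x of square_frame in the frame of board between 0.133 and 0.197 m and y of square_frame in the frame of board between -0.102 and 0.102 m and z of square_frame in the frame of board between 0.009 and 0.017 m and angle between square_frame's own z axis and vertical below 0.06 rad and (angle between the x axis of square_frame and the x axis of board, either way round below 0.26 rad or angle between the x axis of square_frame and the x axis of board, either way round above 1.31 rad) and linear speed of square_frame below 0.01 m/s and distance of round_frame from where it was at the start of the episode below 0.015 m); the robot touches nothing.
It fails at once if the square frame was lifted: its underside's centre more than 15 mm above the board's flat top (height (world z) of square_frame above 0.028 m).
It fails at once if the round frame was moved by more than 15 mm (distance of round_frame from where it was at the start of the episode above 0.015 m).
It also fails if it takes over 38 s, if anything falls off the work surface, if the arm or the gripper's body presses on something with over 40 N, if the wrist force passes 120 N, or if a joint passes its speed limit or range.

## Working session

There is one attempt and no reset: what is moved stays moved. The work goes in short steps, Python scripts to look and compute and a tool call to move; the robot and the scene stay as the last step left them, time stands still between calls to the robot, and variables do not carry over. Pictures are saved under pics/ and viewed, and the job is handed in when it is done.

Besides the shell and the picture viewer there is one more tool, called after "Emit:" as name([rows], argument=value, ...), one row to a line, values as JSON. play_rows: Moves the arm, as the interface text tells. Its arguments: {"type":"object","properties":{"moves":{"type":"array"},"grip_force":{"type":"number"}},"required":["moves"]}

```bash
mkdir -p pics; ls; python3 - <<'E'
from cell import robot
import cv2
for n in ("top","side"):
    im=robot.read_camera(n); cv2.imwrite(f"pics/{n}0.png",im[:,:,::-1])
    for l in ("square_frame","board","round_frame"):
        print(n,l,robot.spot_in(n,l))
    c=robot.get_calibration(n); print(c)
print(robot.observe())
E
```

```text
pics
top square_frame [{'point': [406.6, 163.9], 'score': 0.98}, {'point': [387.9, 312.4], 'score': 0.74}]
top board [{'point': [236.4, 263.3], 'score': 0.83}]
top round_frame [{'point': [267.2, 146.9], 'score': 0.96}]
{'mtx': array([[463.53530824,   0.        , 283.5489332 ],
       [  0.        , 463.53530824, 213.42990124],
       [  0.        ,   0.        ,   1.        ]]), 'view': array([[ 0.01898669, -0.99980446, -0.00552786, -0.12264375],
       [ 0.98310641,  0.01766232,  0.18218075, -0.48200797],
       [-0.18204749, -0.00889349,  0.98324952, -0.87119975],
       [ 0.        ,  0.        ,  0.        ,  1.        ]])}
side square_frame [{'point': [277.8, 155.9], 'score': 0.93}, {'point': [171.3, 279.8], 'score': 0.8}, {'point': [389.4, 189.8], 'score': 0.74}]
side board [{'point': [305.1, 280.9], 'score': 0.76}]
side round_frame [{'point': [215.0, 219.6], 'score': 0.74}]
{'mtx': array([[379.39092336,   0.        , 284.37271747],
       [  0.        , 379.39092336, 213.81365958],
       [  0.        ,   0.        ,   1.        ]]), 'view': array([[-0.92180393, -0.38716798,  
[... 158 characters left out ...]
.        ,  0.        ,  0.        ,  1.        ]])}
{'time': 0.4, 'qpos': array([ 1.01799420e+00,  3.42156424e-01,  1.52424535e+00, -5.63546620e-06,
        1.27541789e+00, -1.45992409e-01]), 'qvel': array([-0.00013545, -0.00175301, -0.00103762, -0.00134763, -0.00012272,
        0.00203715]), 'joint_efforts': array([-3.80124247e-04, -4.30714345e+01, -2.44193923e+01,  7.17319502e-02,
        5.00352262e-02, -5.45835155e-05]), 'tool_pos': array([0.20768138, 0.48211653, 0.22660845]), 'tool_rot': array([-1.69304586,  1.57056925, -2.09985394]), 'contact_force': array([-0.63671954,  0.32561946, -0.6789381 ]), 'torque': array([-0.00114285,  0.02142886,  0.03198421]), 'opening': 0.0918344659470242}
```

View pics/top0.png

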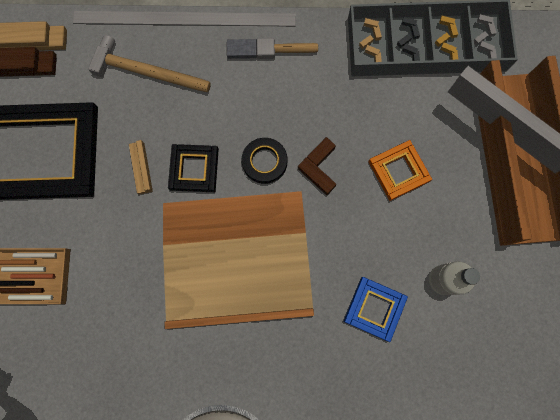

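View pics/side0.png

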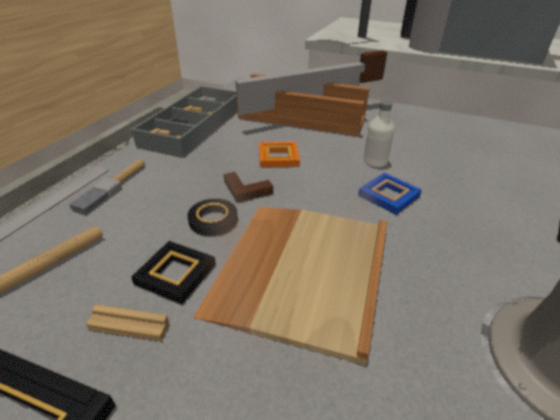

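```bash
cat > h.py <<'E'
import numpy as np, cv2
from cell import robot
def ray(cam,px,z):
    c=robot.get_calibration(cam);K=c["mtx"];V=c["view"]
    d=np.linalg.inv(K)@[px[0],px[1],1]; d=np.array([d[0],-d[1],-d[2]])
    R=V[:3,:3];o=-R.T@V[:3,3];d=R.T@d
    return o+d*(z-o[2])/d[2]
def proj(cam,p):
    c=robot.get_calibration(cam);K=c["mtx"];V=c["view"]
    q=V[:3,:3]@np.asarray(p)+V[:3,3];q=K@[q[0],-q[1],-q[2]];return q[:2]/q[2]
E
python3 - <<'E'
import cv2
a=cv2.imread("pics/top0.png")
cv2.imwrite("pics/c1.png",cv2.resize(a[130:200,130:300],None,fx=4.6,fy=4.6,interpolation=cv2.INTER_CUBIC))
cv2.imwrite("pics/c2.png",cv2.resize(a[180:340,150:325],None,fx=3.7,fy=3.7,interpolation=cv2.INTER_CUBIC))
E
python3 - <<'E'
from h import *
for n,p,z in [("sq",(193,168),.02),("sq opening",(193,167.5),.018),("round",(264.5,160),.02),("foot L",(164,204),0),("foot R",(302,193),0)]:
    print(n,ray("top",p,z))
for n,p,z in [("sq",(174,269),.02),("round",(213,215),.02)]: print(n,ray("side",p,z))
E
```

```text
sq [0.58072676 0.07541167 0.02      ]
sq opening [0.58236845 0.07589736 0.018     ]
round [ 0.60045761 -0.07190806  0.02      ]
foot L [0.50781553 0.13586718 0.        ]
foot R [ 0.53637818 -0.15100078  0.        ]
sq [0.57959825 0.08452373 0.02      ]
round [ 0.59655101 -0.06270945  0.02      ]
```

View pics/c1.png

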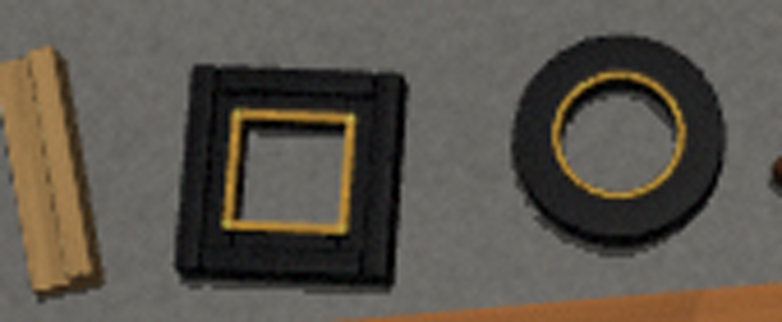

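View pics/c2.png

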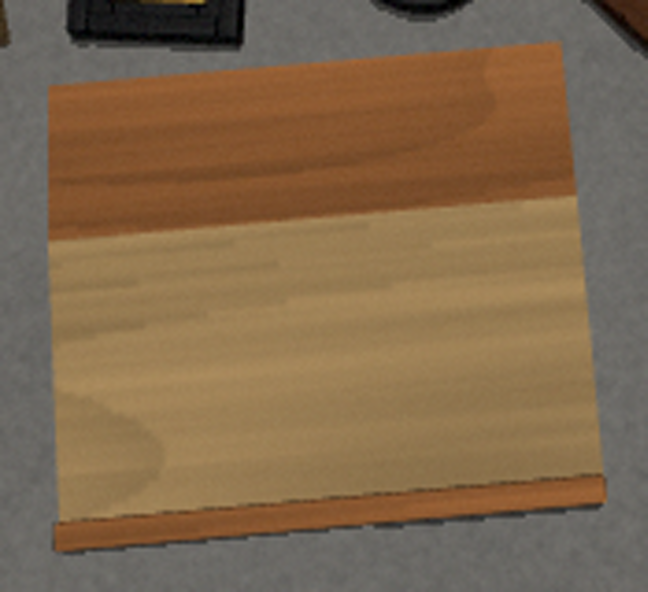

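```bash
cat >> h.py <<'E'
def up(p,f=3.7,x0=150,y0=180): return ((p[0]+.5)/f-.5+x0,(p[1]+.5)/f-.5+y0)
def fitboard():
    P=[((50,87),0,(0,.145)),((561,43),0,(0,-.145)),((50,240),.013,(.09,.145)),((577,196),.013,(.09,-.145)),((60,521),.027,(.24,.145)),((604,478),.027,(.24,-.145))]
    return P
def board_pose():
    from scipy.optimize import least_squares
    Q=[(up(p),z,b) for p,z,b in fitboard()]
    # board y sign: +x board = -x world => y board = -y world; left corner is world +y => board -y
    def r(v):
        T=lambda b,z:(v[0]+np.cos(v[2])*b[0]-np.sin(v[2])*b[1], v[1]+np.sin(v[2])*b[0]+np.cos(v[2])*b[1], z)
        return np.concatenate([proj("top",T((b[0],-b[1]),z))-p for p,z,b in Q])
    s=least_squares(r,[.52,0,3.1]);return s.x,s.fun
def draw(im,cam,c,yaw,z=0,col=(0,255,0)):
    for h,s in ((.02,.048),(.02,.024),(0,.048)):
        pts=[]
        for a,b in ((1,1),(1,-1),(-1,-1),(-1,1)):
            x=c[0]+np.cos(yaw)*a*s-np.sin(yaw)*b*s;y=c[1]+np.sin(yaw)*a*s+np.cos(yaw)*b*s
            pts.append(proj(cam,(x,y,z+h))*4+2)
        cv2.polylines(im,[np.int32(pts)],True,col,1)
E
python3 - <<'E'
from h import *
v,f=board_pose();print(v,np.abs(f).max())
cs=[ray("top",up(p,4.6,130,130),.02) for p in ((237,111),(354,118),(347,233),(227,225))]
for c in cs: print(c)
c=np.mean(cs,0); e=cs[1]-cs[0]; e2=cs[3]-cs[0]
print(c,np.linalg.norm(e),np.linalg.norm(e2),np.degrees([np.arctan2(e[1],e[0])+np.pi/2,np.arctan2(e2[1],e2[0])]))
yaw=np.arctan2(e[1],e[0])+np.pi/2
d=c[:2]-v[:2];t=v[2];print("in board",np.cos(t)*d[0]+np.sin(t)*d[1],-np.sin(t)*d[0]+np.cos(t)*d[1])
for cam,x,y in(("top",130,120),("side",110,170)):
    im=cv2.resize(cv2.imread(f"pics/{cam}0.png"),None,fx=4,fy=4,interpolation=cv2.INTER_CUBIC)
    draw(im,cam,c,yaw)
    for b in((0,.145),(0,-.145),(.09,-.145),(.09,.145)):
        p=(v[0]+np.cos(t)*b[0]-np.sin(t)*b[1], v[1]+np.sin(t)*b[0]+np.cos(t)*b[1],.013*(b[0]>0))
        cv2.circle(im,tuple(int(q) for q in proj(cam,p)*4+2),4,(255,0,255),-1)
    cv2.imwrite(f"pics/o_{cam}.png",im[y*4:y*4+600,x*4:x*4+800])
E
```

```text
[ 0.52548879 -0.00631699  3.24560012] 1.7143296997904258
[0.61098248 0.10178932 0.02      ]
[0.60860262 0.04870569 0.02      ]
[0.55506743 0.04920013 0.02      ]
[0.55781081 0.103118   0.02      ]
[0.58311583 0.07570329 0.02      ] 0.053136948789571405 0.053188270169646154 [ -2.56698092 178.56855786]
in board -0.06583098666156034 -0.07559420297809744
```

View pics/o_top.png

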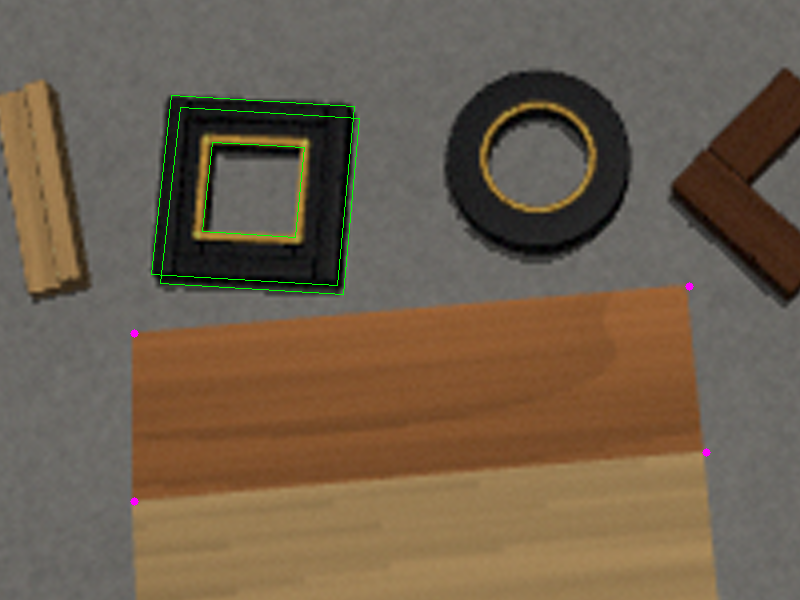

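View pics/o_side.png

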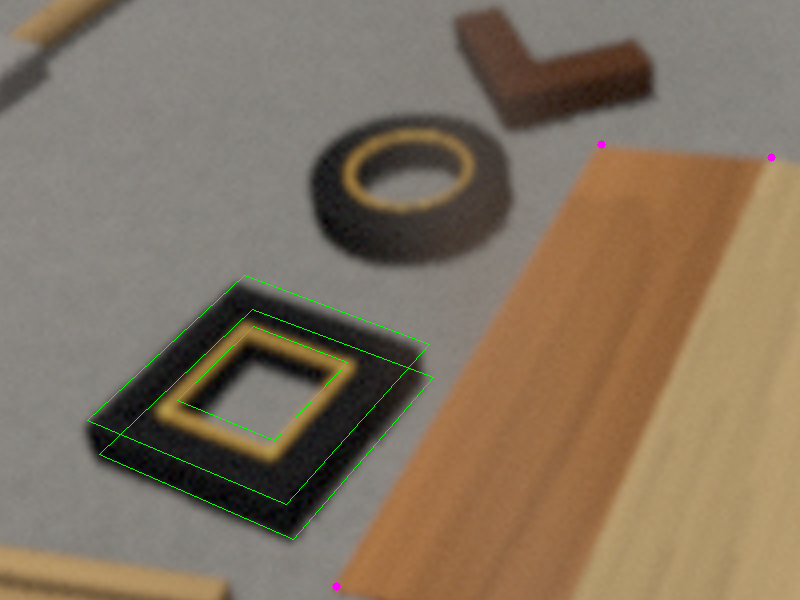

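```bash
python3 - <<'E'
from h import *
from scipy.optimize import least_squares
# crop px /4 -.375 + offset
s=[((a+.5)/4-.5+110,(b+.5)/4-.5+170) for a,b in((247,322),(357,364),(273,461),(157,410))]
t=[up(p,4.6,130,130) for p in ((237,111),(354,118),(347,233),(227,225))]
# top order: (x+,y+),(x+,y-),(x-,y-),(x-,y+); side order: far-left.. 
for z in(.01,.014,.02):
    a=np.array([ray("top",p,z) for p in t]);b=np.array([ray("side",p,z) for p in s])
    print(z,a.mean(0),b.mean(0));print(b[:,:2].round(3).tolist())
for z in (.02,.0):
    # outer left-bottom & right-bottom corner etc of the side image
    print(z,ray("side",((293.5)/4-.5+110,(540.5)/4-.5+170),z),ray("side",((432)/4-.5+110,375/4-.5+170),z))
v,_=board_pose();th=v[2]
for b in((0,-.145),(0,.145),(.09,-.145),(.09,.145)):
    p=(v[0]+np.cos(th)*b[0]-np.sin(th)*b[1], v[1]+np.sin(th)*b[0]+np.cos(th)*b[1],.013*(b[0]>0));print(b,np.round(p,3),proj("side",p).round(1))
print([ray("side",((x)/4-.5+110,(y)/4-.5+170),z).round(4) for x,y,z in((337,588,0),(600,145,0),(770,158,.013))])
E
python3 - <<'E'
import cv2
a=cv2.imread("pics/side0.png")
cv2.imwrite("pics/c3.png",cv2.resize(a[225:315,120:230],None,fx=6.6,fy=6.6,interpolation=cv2.INTER_CUBIC))
E
```

```text
0.01 [0.58599025 0.07784196 0.01      ] [0.58965399 0.07207349 0.01      ]
[[0.618, 0.042], [0.56, 0.044], [0.561, 0.103], [0.62, 0.099]]
0.014 [0.58484049 0.07698649 0.014     ] [0.58674943 0.07506966 0.014     ]
[[0.615, 0.045], [0.558, 0.047], [0.558, 0.106], [0.617, 0.102]]
0.02 [0.58311583 0.07570329 0.02      ] [0.58239258 0.07956391 0.02      ]
[[0.61, 0.05], [0.554, 0.052], [0.554, 0.11], [0.612, 0.106]]
0.02 [0.5251865  0.13867383 0.02      ] [0.5226332  0.04515522 0.02      ]
0.0 [0.5371454  0.12634225 0.        ] [0.53447766 0.02863221 0.        ]
(0, -0.145) [0.51  0.138 0.   ] [193.5 316.1]
(0, 0.145) [ 0.541 -0.151  0.   ] [259.8 205.6]
(0.09, -0.145) [0.421 0.129 0.013] [250.1 326.4]
(0.09, 0.145) [ 0.451 -0.16   0.013] [302.3 208.8]
[array([0.5098, 0.1383, 0.    ]), array([ 0.541 , -0.1499,  0.    ]), array([ 0.4514, -0.1592,  0.013 ])]
```

View pics/c3.png

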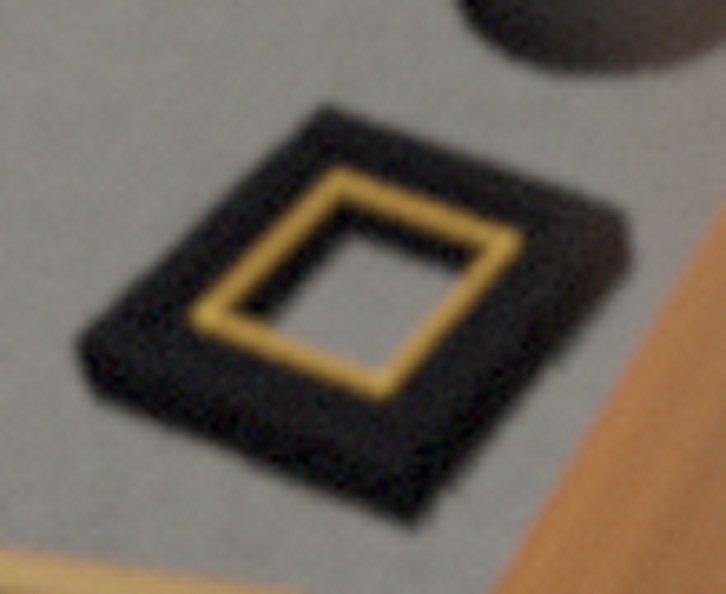

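Candidates for the square frame in the top picture: black 96 mm frame at (193,168), orange frame at (400,169), blue frame at (376,309), large black frame at (40,150). I choose the small black one with the gilt edge at (193,168), next to the round ring at (265,160) and in front of the brown ramp; the close crop confirms this. The plan is to push it from behind with two half-open fingers lined up with the board.

```bash
cat >> h.py <<'E'
from scipy.spatial.transform import Rotation as Ro
V=(0.5255,-0.0063,3.2456)
def b2w(x,y): c,s=np.cos(V[2]),np.sin(V[2]); return np.array([V[0]+c*x-s*y,V[1]+s*x+c*y])
def w2b(p):
    c,s=np.cos(V[2]),np.sin(V[2]); d=np.array(p[:2])-V[:2]; return np.array([c*d[0]+s*d[1],-s*d[0]+c*d[1]])
def st(goal=None):
    o=robot.observe();R=Ro.from_euler("xyz",o["tool_rot"]).as_matrix();p=o["tool_pos"]
    by=np.array([-np.sin(V[2]),np.cos(V[2]),0])
    a=np.degrees(np.arctan2(R[:,2]@by,R[:,1]@by)); a=(a+90)%180-90
    print("t",round(o["time"],2),"tcp",p.round(4),"board",w2b(p).round(4),"open",round(o["opening"],4),"F",o["contact_force"].round(1),"turn about x needed deg",a.round(2),"q",o["qpos"].round(2))
    print("toolaxes",R.round(3).tolist())
    if goal is not None: print("local shift mm",(R.T@(np.array(goal)-p)*1000).round(1))
    bx=np.array([np.cos(V[2]),np.sin(V[2]),0]);print("board x in tool",(R.T@bx).round(3))
E
python3 - <<'E'
from h import *
st([*b2w(-.15,-.076),.15])
E
```

```text
t 0.4 tcp [0.2077 0.4821 0.2266] board [ 0.2654 -0.5188] open 0.0918 F [-0.6  0.3 -0.7] turn about x needed deg -29.27 q [ 1.02  0.34  1.52 -0.    1.28 -0.15]
toolaxes [[-0.0, 0.396, 0.918], [-0.0, 0.918, -0.396], [-1.0, -0.0, -0.0]]
local shift mm [  76.6 -183.2  578.8]
board x in tool [ 0.    -0.489 -0.872]
```

Emit:
play_rows([
  [[0,0,0,-7.5,0.1],[0,0,0,-7.5,0.1],[0,0,0,-7.5,0.1],[0,0,0,-7,0.1],[0,-0.03,0.03,0,0.1],[0,-0.034,0.032,0,0.1],[0,-0.034,0.032,0,0.1],[0,-0.034,0.032,0,0.1],[0,-0.034,0.032,0,0.1],[0,-0.034,0.032,0,0.1]],
], grip_force=20)

```text
time: 1.4
tool_pos: [0.4251, 0.3072, 0.2266]
tool_rot: [1.439, 1.568, 1.581]
contact_force: [-0.5, 0.2, -0.7]
opening: 0.0506
```

```bash
python3 -c "
from h import *
st([*b2w(-.15,-.076),.15])"
```

```text
t 1.4 tcp [0.4251 0.3072 0.2266] board [ 0.0673 -0.3222] open 0.0506 F [-0.5  0.2 -0.7] turn about x needed deg 2.18 q [ 0.48  0.34  1.53  0.    1.27 -1.24]
toolaxes [[-0.0, -0.142, 0.99], [0.002, 0.99, 0.142], [-1.0, 0.002, 0.0]]
local shift mm [  76.  -254.5  207.8]
board x in tool [-0.     0.038 -0.999]
```

Emit:
play_rows([
  [[0,-0.036,0.03,2,0.1],[0,-0.036,0.03,0,0.1],[0,-0.036,0.03,0,0.1],[0,-0.036,0.03,0,0.1],[0,-0.036,0.03,0,0.1],[0,-0.036,0.03,0,0.1],[0,-0.03,0.028,0,0.1],[0.02,0,0,0,0.1],[0.03,0,0,0,0.1],[0.026,0,0,0,0.1]],
])

```text
time: 2.4
tool_pos: [0.6751, 0.0671, 0.1507]
tool_rot: [0.086, 1.559, 0.182]
contact_force: [0.2, 0.1, 0.5]
opening: 0.0506
```

```bash
python3 -c "
from h import *
st([*b2w(-.15,-.076),.008])
cv2.imwrite('pics/t2.png',robot.read_camera('top')[:,:,::-1])"
```

```text
t 2.4 tcp [0.6751 0.0671 0.1507] board [-0.1564 -0.0575] open 0.0506 F [0.2 0.1 0.5] turn about x needed deg -0.47 q [-0.01  0.68  1.17  0.    1.28 -1.68]
toolaxes [[0.012, -0.096, 0.995], [0.002, 0.995, 0.096], [-1.0, 0.001, 0.012]]
local shift mm [142.7  18.3  -8.3]
board x in tool [-0.012 -0.008 -1.   ]
```

View pics/t2.png

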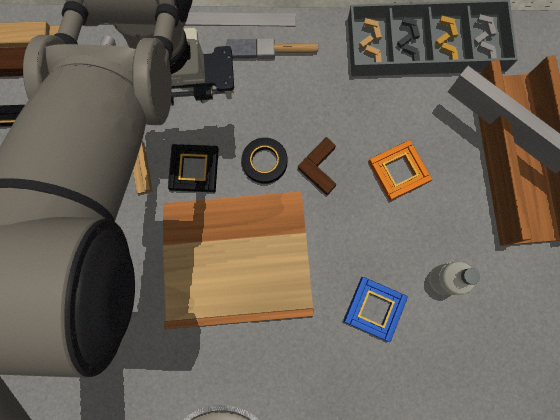

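The gripper is behind the small black frame (193,168), which hasn't moved, and nothing is under the descent point. I'll descend now.

Emit:
play_rows([
  [[0,0.018,-0.006,0,0.1],[0.03,0,0,0,0.1],[0.03,0,0,0,0.1],[0.03,0,0,0,0.1],[0.02,0,0,0,0.1],[0.015,0,0,0,0.1],[0.01,0,0,0,0.1],[0.004,0,0,0,0.1],[0,0,0,0,0.1],[0,0,0,0,0.1]],
])

```text
time: 3.45
tool_pos: [0.6684, 0.0955, 0.013]
tool_rot: [0.182, 1.553, 0.283]
contact_force: [-0.2, -0.4, -0.1]
opening: 0.0505
```

```bash
python3 -c "
from h import *
st([*b2w(-.15,-.076),.008])
cv2.imwrite('pics/s3.png',robot.read_camera('side')[:,:,::-1])"
```

```text
t 3.45 tcp [0.6684 0.0955 0.013 ] board [-0.1527 -0.0865] open 0.0505 F [-0.2 -0.4 -0.1] turn about x needed deg -0.18 q [ 0.03  0.81  1.32  0.01  1.   -1.65]
toolaxes [[0.017, -0.101, 0.995], [0.005, 0.995, 0.101], [-1.0, 0.003, 0.018]]
local shift mm [  4.9 -10.5  -2.7]
board x in tool [-0.018 -0.003 -1.   ]
```

View pics/s3.png

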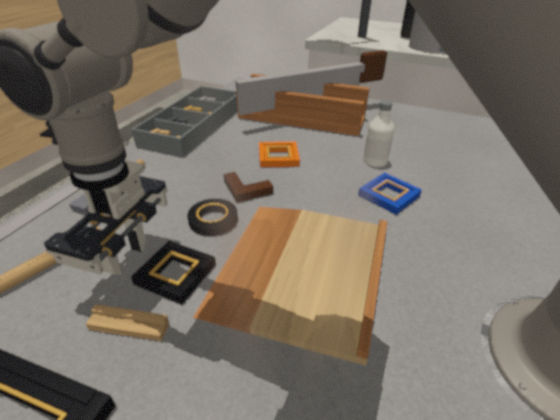

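Emit:
play_rows([
  [[0.005,-0.01,0,0,0.1],[0,0,-0.008,0,0.1],[0,0,-0.008,0,0.1],[0,0,-0.008,0,0.1],[0,0,-0.008,0,0.1],[0,0,-0.008,0,0.1],[0,0,-0.008,0,0.1],[0,0,-0.008,0,0.1],[0,0,-0.008,0,0.1],[0,0,0,0,0.1]],
])

```text
time: 4.5
tool_pos: [0.6019, 0.0773, 0.009]
tool_rot: [0.118, 1.547, 0.218]
contact_force: [-0.7, 1.0, 0.5]
opening: 0.0506
```

```bash
python3 -c "
from h import *
st([*b2w(-.03,-.076),.008])
cv2.imwrite('pics/s4.png',robot.read_camera('side')[:,:,::-1])"
```

```text
t 4.5 tcp [0.6019 0.0773 0.009 ] board [-0.0847 -0.0752] open 0.0506 F [-0.7  1.   0.5] turn about x needed deg -0.23 q [-0.    0.72  1.55  0.01  0.86 -1.68]
toolaxes [[0.023, -0.1, 0.995], [0.005, 0.995, 0.1], [-1.0, 0.003, 0.024]]
local shift mm [ -0.3   0.6 -54.7]
board x in tool [-0.024 -0.004 -1.   ]
```

View pics/s4.png

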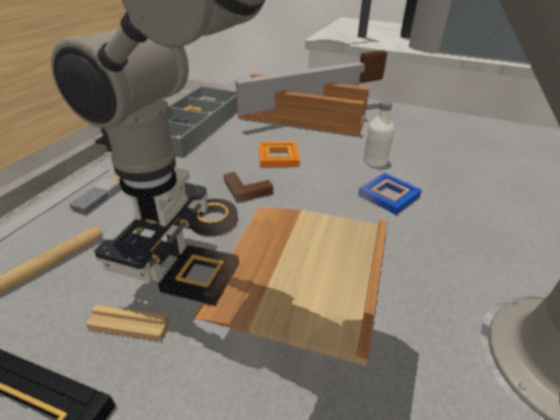

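Emit:
play_rows([
  [[0,0,-0.008,0,0.1],[0,0,-0.008,0,0.1],[0,0,-0.008,0,0.1],[0,0,-0.008,0,0.1],[0,0,-0.008,0,0.1],[0,0,-0.008,0,0.1],[0,0,-0.008,0,0.1],[0,0,-0.008,0,0.1],[0,0,-0.006,0,0.1],[0,0,0,0,0.1]],
])

```text
time: 5.55
tool_pos: [0.5313, 0.0698, 0.0093]
tool_rot: [0.051, 1.535, 0.151]
contact_force: [2.2, 0.3, 0.1]
opening: 0.0504
```

```bash
python3 -c "
from h import *
st([*b2w(.1,-.076),.021])
cv2.imwrite('pics/s5.png',robot.read_camera('side')[:,:,::-1])"
```

```text
t 5.55 tcp [0.5313 0.0698 0.0093] board [-0.0137 -0.075 ] open 0.0504 F [2.2 0.3 0.1] turn about x needed deg -0.25 q [-0.02  0.62  1.77  0.01  0.72 -1.69]
toolaxes [[0.035, -0.1, 0.994], [0.005, 0.995, 0.099], [-0.999, 0.002, 0.035]]
local shift mm [ -15.7    0.5 -113.2]
board x in tool [-0.035 -0.004 -0.999]
```

View pics/s5.png

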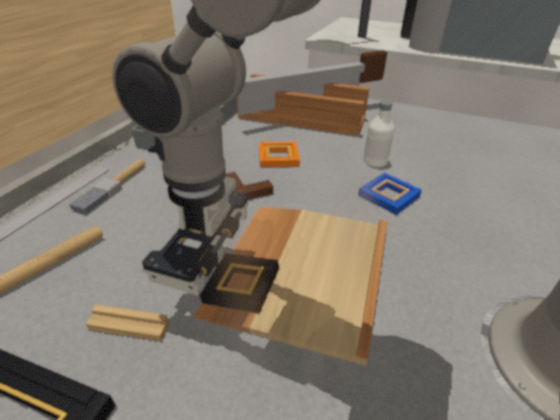

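Emit:
play_rows([
  [[-0.0013,0,-0.008,0,0.1],[-0.0013,0,-0.008,0,0.1],[-0.0013,0,-0.008,0,0.1],[-0.0013,0,-0.008,0,0.1],[-0.0013,0,-0.008,0,0.1],[-0.0013,0,-0.008,0,0.1],[-0.0013,0,-0.008,0,0.1],[-0.0013,0,-0.008,0,0.1],[-0.0013,0,-0.006,0,0.1],[0,0,0,0,0.1]],
])

```text
time: 6.6
tool_pos: [0.4602, 0.0621, 0.0215]
tool_rot: [0.013, 1.524, 0.112]
contact_force: [0.3, 0.4, -0.8]
opening: 0.0509
```

```bash
python3 -c "
from h import *
st([*b2w(.107,-.076),.021])
cv2.imwrite('pics/s6.png',robot.read_camera('side')[:,:,::-1])"
```

```text
t 6.6 tcp [0.4602 0.0621 0.0215] board [ 0.0578 -0.0748] open 0.0509 F [ 0.3  0.4 -0.8] turn about x needed deg -0.28 q [-0.04  0.5   1.97  0.01  0.62 -1.72]
toolaxes [[0.047, -0.099, 0.994], [0.005, 0.995, 0.099], [-0.999, 0.001, 0.047]]
local shift mm [ -1.8   0.9 -49.1]
board x in tool [-0.047 -0.005 -0.999]
```

View pics/s6.png

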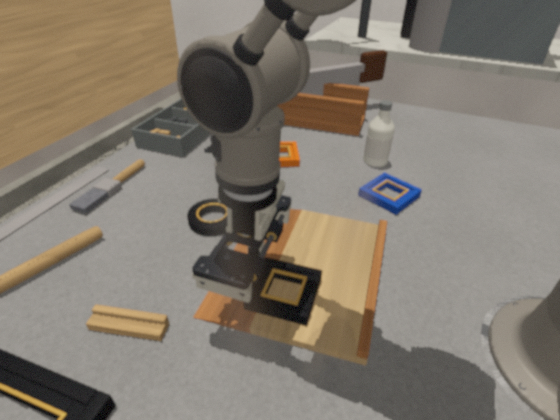

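Emit:
play_rows([
  [[-0.0004,0,-0.008,0,0.1],[-0.0004,0,-0.008,0,0.1],[-0.0004,0,-0.008,0,0.1],[-0.0004,0,-0.008,0,0.1],[-0.0004,0,-0.008,0,0.1],[-0.0004,0,-0.008,0,0.1],[0,0,0,0,0.1],[0,0,0,0,0.1],[0,0,0,0,0.1],[0,0,0,0,0.1]],
])

```text
time: 7.65
tool_pos: [0.4067, 0.057, 0.0208]
tool_rot: [0.023, 1.527, 0.122]
contact_force: [2.6, 0.7, 2.0]
opening: 0.0505
```

```bash
python3 -c "
from h import *
st([*b2w(.107,-.076),.021])
cv2.imwrite('pics/s7.png',robot.read_camera('side')[:,:,::-1])"
```

```text
t 7.65 tcp [0.4067 0.057  0.0208] board [ 0.1115 -0.0752] open 0.0505 F [2.6 0.7 2. ] turn about x needed deg -0.28 q [-0.05  0.44  2.11  0.01  0.55 -1.74]
toolaxes [[0.043, -0.099, 0.994], [0.005, 0.995, 0.099], [-0.999, 0.001, 0.044]]
local shift mm [0.  0.8 4.5]
board x in tool [-0.044 -0.005 -0.999]
```

View pics/s7.png

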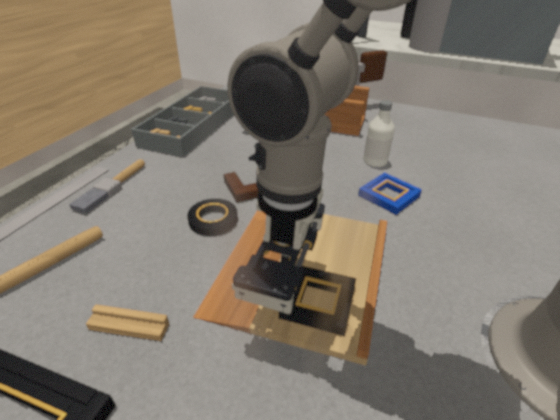

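Pushed to about board x 0.169. I'll back off, raise the tool and check.

Emit:
play_rows([
  [[0,0,0.01,0,0.1],[0,0,0.02,0,0.1],[-0.01,0,0.02,0,0.1],[-0.03,0,0.01,0,0.1],[-0.04,0,0,0,0.1],[-0.04,0,0,0,0.1],[-0.04,0.02,0,0,0.1],[-0.02,0.04,0,0,0.1],[0,0.045,0,0,0.1],[0,0.045,0,0,0.1]],
])

```text
time: 8.7
tool_pos: [0.4454, 0.2125, 0.2076]
tool_rot: [0.179, 1.55, 0.268]
contact_force: [0.5, -0.3, 0.2]
opening: 0.0507
```

Emit:
play_rows([
  [[0,0.045,0,0,0.1],[0,0.045,0,0,0.1],[0,0.045,0,0,0.1],[0,0.045,0,0,0.1],[0,0.04,0,0,0.1],[0,0.04,0,0,0.1],[0,0.02,0,0,0.1],[0,0,0,0,0.1],[0,0,0,0,0.1],[0,0,0,0,0.1]],
])

```text
time: 9.7
tool_pos: [0.412, 0.5062, 0.2006]
tool_rot: [-1.325, 1.561, -1.229]
contact_force: [0.4, -0.2, -0.7]
opening: 0.0507
```

```bash
python3 -c "
from h import *
st()
for n in('top','side'):
  a=robot.read_camera(n)[:,:,::-1];cv2.imwrite(f'pics/{n}8.png',a)
  b=cv2.resize(a,None,fx=4,fy=4,interpolation=cv2.INTER_CUBIC); c=b2w(.169,-.075)
  draw(b,n,c,V[2],.013)
  p=proj(n,(*c,.03)).astype(int);x,y=p[0]-80,p[1]-75
  cv2.imwrite(f'pics/{n}8c.png',b[y*4:y*4+600,x*4:x*4+640]);print(x,y)
"
```

```text
t 9.7 tcp [0.412  0.5062 0.2006] board [ 0.0597 -0.5215] open 0.0507 F [ 0.4 -0.2 -0.7] turn about x needed deg -0.49 q [ 0.77  0.6   1.17 -0.01  1.37 -0.89]
toolaxes [[0.003, -0.095, 0.995], [-0.009, 0.995, 0.095], [-1.0, -0.009, 0.002]]
board x in tool [-0.002 -0.009 -1.   ]
118 205
236 219
```

View pics/top8.png

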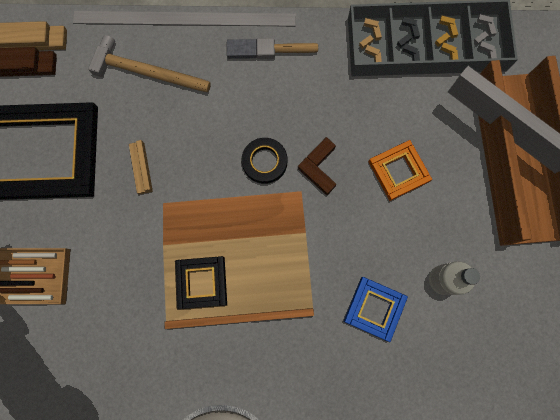

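View pics/top8c.png

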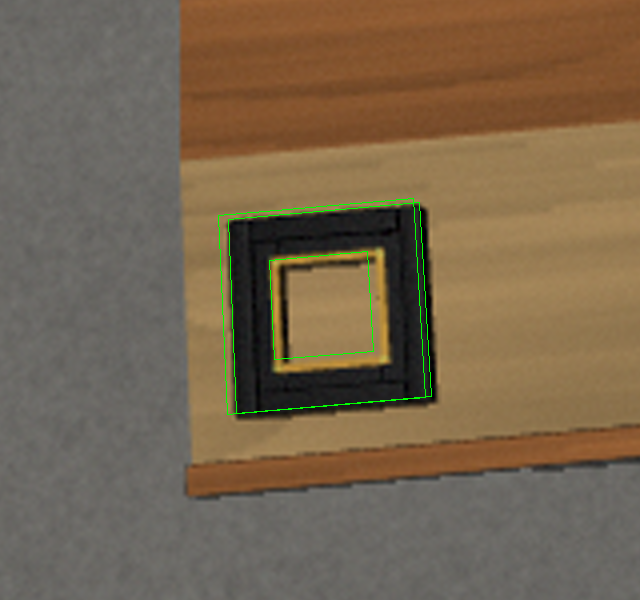

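View pics/side8c.png

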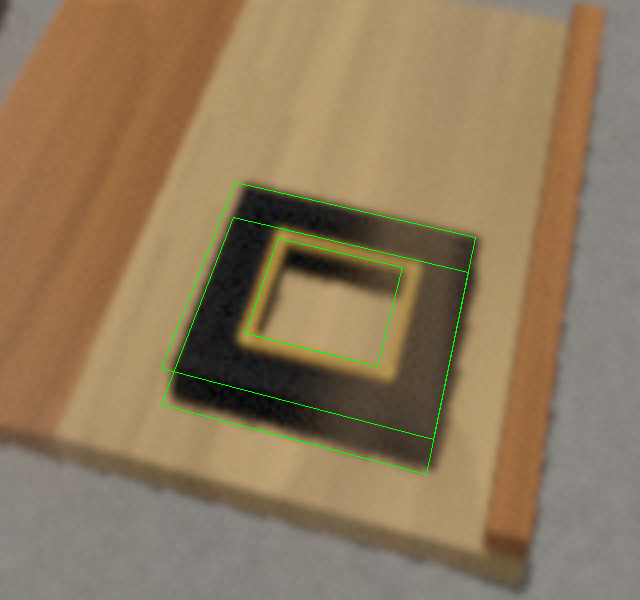

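```bash
python3 -c "
from h import *
print(robot.spot_in('top','round_frame'))
a=cv2.imread('pics/top0.png')[130:190,238:292].astype(int);b=cv2.imread('pics/top8.png')[130:190,238:292].astype(int);print(abs(a-b).mean())
print(robot.hand_in())"
```

```text
[{'point': [265.1, 147.9], 'score': 0.78}]
2.1114197530864196
the job is handed in; nothing more can be done
None
```

I pushed the small black square frame from behind with the half-open fingers, lined up with the board. It went along the bench and up the ramp onto the flat top, and I never gripped or lifted it. I then backed the tool off, moved the arm clear and handed in at about 10 s; no verdict is reported.

**Square frame:** in the last pictures it lies flat, with plywood visible on all four sides. It is at about board x 0.17 and y -0.073, and looks within about 2° of square. In both pictures the drawn outline sits a few mm off the frame. That is well inside the margins and fits the calibration and the gilt edge lying below the frame's top.

**Round frame:** it has not visibly moved. That patch of the top picture is unchanged apart from noise, and it sits at pixel (265,160) as before. The network's spot for it was about 12 px off the ring's centre both before and after the push, so I relied on the picture instead.

**Forces:** the readings between moves stayed at about 3 N or less.

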